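# Unstack the steel reference blocks onto their holders

## Robot

A 7-joint arm with a two-finger parallel gripper is mounted at the origin on a cart in front of the work surface, level with it; the furniture and walls round the work are solid. World frame = base frame: x ahead of the robot, y to its left, z up, the work surface at z = 0. Lengths are in m, angles in rad, forces in N, time in s.
With the tool pointing down it reaches from about 0.425 to 0.875 m from the base axis. Payload 4.7 kg.
Tool frame: the origin (TCP) lies where the fingers leave the gripper's body, on its centre line; the fingertips stand 70 mm ahead of it and the grasp point (between the pads) lies 51 mm ahead of it; z points along the fingers, y is the line along which they close (so a half turn about z gives the same grasp; the last joint's range is limited). The gripper opens to 87 mm and grips with 3 to 60 N. Pads are 19 mm wide; open, the fingers measure 117 mm over their backs; the gripper's body (75 mm by 190 mm) begins 51 mm behind the grasp point.
Start: joints at [-1.231, 0.321, -0.07, 1.45, 0.023, 1.371, -0.057], TCP at [0.208, 0.616, 0.292] pointing down, gripper open.
Joint ranges: [-2.86, 2.86], [-0.3, 2.09], [-1.38, 1.24], [0.06, 2.45], [-1.56, 4.7], [0.09, 2.05], [-2.69, 2.69]. Speed limits (rad/s): [2.57, 2.57, 3.14, 3.14, 3.14, 3.14, 3.14].

## Interface

Orientations are given as a rotation vector (axis times angle).
In Python, from bench import ctrl gives the robot as it stands.
- The arm moves only by the tool drive_tool, never from a script. Its argument "motion" is a list of rows, each a list of 3 entries, a list of its own where there are three numbers: the shift along the tool's x, y, z in cm, then the turn, a rotation vector about the tool's x, y, z in degrees, then the opening, from -1 (shut) to 1 (fully open). In form: [[[x, y, z], [ax, ay, az], claw], ...]. A call has 1 to 12 rows; each row shifts and turns the commanded pose from where the row before left it, along the tool's axes as they then stand; what a row does not reach is not made up. A row lasts 1/8 s, in which the tool goes at most 62.5 mm and 10.7 degrees, less where a joint would pass 70% of its speed; a pose out of reach is approached as far as the arm can. A call with a gripper value outside its range is refused whole. The fingers move at their own pace and stop on an object; "force" is the grip in N (left out, the last holds). Time passes only in rows, so rows that do not move let the fingers close. It gives the time, the measured TCP pose, the force, the opening and the grip force at its end, in the units of the state.
- ctrl.get_state(): the state, without advancing time (a new reading comes with each control period).
- ctrl.get_image(name): name is "side" or "top"; returns the picture (384x512x3 uint8, red, green, blue); there is no depth.
- ctrl.calibration(name): a dict with "K" (3x3 intrinsics, pixels), "origin" and "attitude" of the camera in the world. Camera axes: x right, y up, looking along -z (the intrinsics and any distortion apply to the point x, -y, -z); pixel columns grow to the right and rows downward; lengths in m; the calibration is good to about 2 mm. A picture is of the moment at which its call begins. calibration takes no time and is no camera call.
- ctrl.close_job(): hands the job in; it is judged then, once.
The state is a dict: "time": time; "joint_positions": joint angles; "qd": joint speeds; "joint_torque": joint torques, N m; "position": TCP position; "tool_rot": TCP orientation; "ft_force": force on the tool from outside, world axes, zero at the start; "torque": the same for the moment, N m; "grip_width": opening from 0.0 (shut) to 1.0 (fully open); "grip_force": force on a finger pad.
Only numpy, scipy, OpenCV 4.12 (cv2) and the standard library are available. Lean on these libraries where they do the work, as an engineer would, in place of code of your own. Each camera call takes 0.05 s, during which the arm holds its last target. There are 200 camera calls.

## Task

The five steel reference blocks have been left piled up in two stacks on the bench. Take the stacks apart from the top, one block at a time, and set each block flat on the wooden holder whose dark inlay has that block's shape and size, centred on the inlay (which way it is turned does not matter). Never carry or drag a block with another still lying on it, and do not tip any block over.

Things in the scene. Friction and masses are not known exactly. Their poses are not given: they have to be found in the camera images.
- block_disc_large: Plain steel round disc, 62 mm in diameter, 25 mm high, about 0.58 kg (varies 20 %); at the start it stands on the bench at the bottom of a stack. Origin at the centre of its underside, z up.
- block_square: Plain steel square block, 56 x 56 mm, sides along its x and y axes, 25 mm high, about 0.6 kg (varies 20 %); at the start it stands on the bench at the bottom of a stack. Origin at the centre of its underside, z up.
- block_disc_medium: Plain steel round disc, 42 mm in diameter, 25 mm high, about 0.27 kg (varies 20 %); at the start it lies on the large disc or on the square. Origin at the centre of its underside, z up.
- block_hexagon: Plain steel hexagonal block, 38 mm across flats (44 mm across corners); its x axis is square to one pair of flats, the other pairs are at 60 and 120 degrees from it, 25 mm high, about 0.24 kg (varies 20 %); at the start it lies on the large disc or on the square. Origin at the centre of its underside, z up.
- block_disc_small: Plain steel round disc, 26 mm in diameter, 25 mm high, about 0.1 kg (varies 20 %); at the start it lies on the medium disc. Origin at the centre of its underside, z up.
- holder_disc_large: Beech holder, a flat tile 84 x 84 x 8 mm fixed to the bench, with a flush dark steel inlay in its middle: a 62 mm circle. It is flat on top (no recess, no rim). Origin at the centre of its underside, z up; a block standing on it has its own origin 8 mm above this one.
- holder_square: Beech holder, a flat tile 84 x 84 x 8 mm fixed to the bench, with a flush dark steel inlay in its middle: a 56 mm square. It is flat on top (no recess, no rim). Origin at the centre of its underside, z up; a block standing on it has its own origin 8 mm above this one.
- holder_disc_medium: Beech holder, a flat tile 84 x 84 x 8 mm fixed to the bench, with a flush dark steel inlay in its middle: a 42 mm circle. It is flat on top (no recess, no rim). Origin at the centre of its underside, z up; a block standing on it has its own origin 8 mm above this one.
- holder_hexagon: Beech holder, a flat tile 84 x 84 x 8 mm fixed to the bench, with a flush dark steel inlay in its middle: a hexagon 38 mm across flats. It is flat on top (no recess, no rim). Origin at the centre of its underside, z up; a block standing on it has its own origin 8 mm above this one.
- holder_disc_small: Beech holder, a flat tile 84 x 84 x 8 mm fixed to the bench, with a flush dark steel inlay in its middle: a 26 mm circle. It is flat on top (no recess, no rim). Origin at the centre of its underside, z up; a block standing on it has its own origin 8 mm above this one.

How it is judged:
By the outcome, as a careful person would: the job done as asked, in the order asked, and still so for the second after the job is handed in, with the robot touching nothing.
It also fails if it takes over 128 s, if anything falls off the work surface, if the arm or the gripper's body presses on something with over 40 N, if the wrist force passes 120 N, or if a joint passes its speed limit or range.

## Working session

There is one attempt and no reset: what is moved stays moved. The work goes in short steps, Python scripts to look and compute and a tool call to move; the robot and the scene stay as the last step left them, time stands still between calls to the robot, and variables do not carry over. Pictures are saved under pics/ and viewed, at most 14 in all, crops included, and the job is handed in when it is done.

Besides the shell and the picture viewer there is one more tool, called after ">>>" as a command line: name --argument value ..., lists and objects as JSON in quotes. drive_tool: Moves the arm, as the interface text tells. Its arguments: {"type":"object","properties":{"motion":{"type":"array","items":{"type":"array"}},"force":{"type":"number"}},"required":["motion"]}

```bash
ls; mkdir -p pics; cat > h.py <<'E'
import numpy as np, cv2
from bench import ctrl
from scipy.spatial.transform import Rotation as R
def snap(n,tag):
    im=ctrl.get_image(n); cv2.imwrite(f'pics/{tag}.png',im[:,:,::-1]); return im
E
python3 - <<'E'
from h import *
for n in('side','top'):
    print(n,ctrl.calibration(n)); snap(n,n+'0')
s=ctrl.get_state(); print(s)
E
```

```text
pics
side {'K': array([[374.84361391,   0.        , 255.04864451],
       [  0.        , 374.84361391, 187.96448117],
       [  0.        ,   0.        ,   1.        ]]), 'origin': array([ 0.18078076, -0.78177829,  0.60971485]), 'attitude': array([ 1.0140622 , -0.22262434, -0.35544032])}
top {'K': array([[477.27633525,   0.        , 252.49016864],
       [  0.        , 477.27633525, 187.79341633],
       [  0.        ,   0.        ,   1.        ]]), 'origin': array([ 0.3528906 , -0.00858064,  1.52410964]), 'attitude': array([ 0.10645316, -0.0895902 , -1.59664561])}
{'time': 0.1, 'joint_positions': array([-1.23090203,  0.32174052, -0.0700514 ,  1.45157566,  0.02258459,
        1.37081393, -0.05690144]), 'qd': array([ 0.00221931, -0.00108782, -0.00016526, -0.00327723, -0.00023527,
       -0.00121751,  0.00084644]), 'joint_torque': array([ 5.96049631e-05, -4.92575169e+01, -4.05568583e-01, -3.13400745e+01,
       -6.42171619e-02,  3.93528782e-02,  6.03966669e-05]), 'position': array([0.2079702 , 0.61541995, 0.29126457]), 'tool_rot': array([-5.09476607e-01, -3.09980836e+00,  2.73404880e-03]), 'ft_force': array([0.42999298, 0.31836482, 0.20867221]), 'torque': array([ 0.04183093, -0.03519251,  0.00658931]), 'grip_force': 0.0, 'grip_width': 1.0010374066604875}
```

View pics/top0.png

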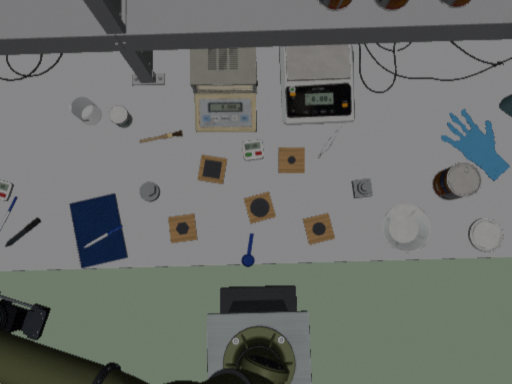

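View pics/side0.png

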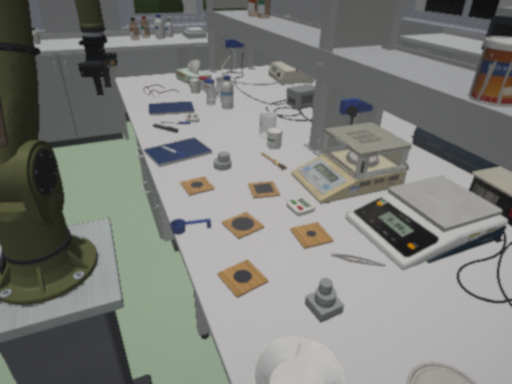

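The top view shows five holders: square (212,169), hexagon (182,228), large disc (260,208), small (291,160) and medium (319,229). The stacks are at (149,191) and (362,188), and side view has them at (223,160) and (324,300).

```bash
cat >> h.py <<'E'
def cam(n):
    c=ctrl.calibration(n); return c['K'],c['origin'],R.from_rotvec(c['attitude'])
def ray(n,px):
    K,o,A=cam(n); d=np.linalg.inv(K)@[px[0],px[1],1]; return o,A.apply([d[0],-d[1],-d[2]])
def onplane(n,px,z):
    o,d=ray(n,px); return (o+d*(z-o[2])/d[2])
def tri(p,q):
    (o1,d1),(o2,d2)=ray('top',p),ray('side',q)
    t=np.linalg.lstsq(np.c_[d1,-d2],o2-o1,rcond=None)[0]; a,b=o1+d1*t[0],o2+d2*t[1]
    return (a+b)/2,np.linalg.norm(a-b)
def proj(n,P):
    K,o,A=cam(n); c=A.inv().apply(np.asarray(P)-o); c=K@[c[0],-c[1],-c[2]]; return c[:2]/c[2]
def wood(im,px,r):
    x0,y0=int(px[0])-r,int(px[1])-r; c=im[y0:y0+2*r,x0:x0+2*r]
    hsv=cv2.cvtColor(c,cv2.COLOR_RGB2HSV); m=((hsv[...,1]>80)&(hsv[...,0]<25)).astype(np.uint8)
    cs=cv2.findContours(m,cv2.RETR_EXTERNAL,cv2.CHAIN_APPROX_NONE)[0]; k=max(cs,key=cv2.contourArea)
    f=cv2.drawContours(np.zeros_like(m),[k],-1,1,-1)
    h=f&(m==0); n,l,st,ce=cv2.connectedComponentsWithStats(h); i=1+np.argmax(st[1:,4])
    M=cv2.moments(f,True); return np.array([M['m10']/M['m00']+x0,M['m01']/M['m00']+y0]),ce[i]+[x0,y0],st[i,4],M['m00']
E
python3 - <<'E'
from h import *
t=cv2.imread('pics/top0.png')[:,:,::-1].copy(); s=cv2.imread('pics/side0.png')[:,:,::-1].copy()
H=dict(sq=((212,169),(264,189)),hex=((182,228),(197,186)),L=((260,208),(243,225)),S=((291,160),(312,235)),M=((319,229),(243,277)))
for k,(p,q) in H.items():
    a=wood(t,p,22); b=wood(s,q,32)
    P,e=tri(a[1],b[1]);Q,e2=tri(a[0],b[0])
    print(k,'inlay',P.round(4),round(e,4),'tile',Q.round(4),round(e2,4),'onplane8',onplane('top',a[1],.008).round(4),onplane('side',b[1],.008).round(4),a[2:],b[2:])
r=lambda im,x,y:cv2.resize(im[y-25:y+25,x-32:x+32],None,fx=6,fy=6,interpolation=cv2.INTER_CUBIC)
m=np.vstack([np.hstack([r(t,149,191),r(t,362,188)]),np.hstack([r(s,223,160),r(s,324,298)])])
cv2.imwrite('pics/crop.png',m[:,:,::-1])
E
```

```text
Traceback (most recent call last):
  File "h.py", line 23, in wood
    h=f&(m==0); n,l,st,ce=cv2.connectedComponentsWithStats(h); i=1+np.argmax(st[1:,4])
                                                                   ~~~~~~~~~^^^^^^^^^^
ValueError: attempt to get argmax of an empty sequence
```

```bash
python3 - <<'E'
s=open('h.py').read()
i=s.index('    h=f&(m==0)'); j=s.index('    M=cv2.moments(f')
s=s[:i]+'''    f=cv2.drawContours(np.zeros_like(m),[cv2.convexHull(k)],-1,1,-1); v=c.max(2)
    th=cv2.threshold(v[f>0],0,255,cv2.THRESH_OTSU)[0]; h=cv2.erode(f,np.ones((5,5),np.uint8))&(v<=th).astype(np.uint8); n,l,st,ce=cv2.connectedComponentsWithStats(h); i=1+np.argmax(st[1:,4])
'''+s[j:]
open('h.py','w').write(s)
E
cat > m.py <<'E'
from h import *
t=cv2.imread('pics/top0.png')[:,:,::-1].copy(); s=cv2.imread('pics/side0.png')[:,:,::-1].copy()
r=lambda im,x,y:cv2.resize(im[y-25:y+25,x-32:x+32],None,fx=6,fy=6,interpolation=cv2.INTER_CUBIC)
m=np.vstack([np.hstack([r(t,149,191),r(t,362,188)]),np.hstack([r(s,223,160),r(s,324,298)])])
cv2.imwrite('pics/crop.png',m[:,:,::-1])
H=dict(sq=((212,169),(264,189)),hex=((182,228),(197,186)),L=((260,208),(243,225)),S=((291,160),(312,235)),M=((319,229),(243,277)))
for k,(p,q) in H.items():
    a=wood(t,p,20); b=wood(s,q,27)
    P,e=tri(a[1],b[1]);Q,e2=tri(a[0],b[0])
    print(k,'inlay',P.round(4),round(e,4),'tile',Q.round(4),round(e2,4),'onplane8',onplane('top',a[1],.008).round(4),onplane('side',b[1],.008).round(4),a[2:],b[2:])
E
python3 m.py
```

```text
sq inlay [0.6095 0.1343 0.0045] 0.0009 tile [0.6088 0.1347 0.0012] 0.0005 onplane8 [0.6085 0.1342 0.008 ] [0.6075 0.129  0.008 ] (np.int32(293), 666.0) (np.int32(138), 354.0)
hex inlay [0.4208 0.2324 0.0057] 0.0005 tile [0.4204 0.2322 0.002 ] 0.0004 onplane8 [0.421 0.232 0.008] [0.4197 0.2286 0.008 ] (np.int32(123), 694.0) (np.int32(60), 352.0)
L inlay [ 0.4803 -0.0149  0.0055] 0.0002 tile [ 0.4801 -0.0147  0.0013] 0.0 onplane8 [ 0.48   -0.0149  0.008 ] [ 0.4792 -0.0181  0.008 ] (np.int32(293), 682.0) (np.int32(231), 580.0)
S inlay [ 0.6311 -0.1228  0.0064] 0.0004 tile [ 0.6313 -0.1224  0.0009] 0.0015 onplane8 [ 0.6306 -0.1225  0.008 ] [ 0.6301 -0.1245  0.008 ] (np.int32(49), 624.0) (np.int32(44), 652.0)
M inlay [ 0.4075 -0.2007  0.0056] 0.0001 tile [ 4.071e-01 -2.003e-01 -1.000e-04] 0.0001 onplane8 [ 0.4075 -0.2004  0.008 ] [ 0.4065 -0.203   0.008 ] (np.int32(138), 699.0) (np.int32(183), 1018.0)
```

View pics/crop.png

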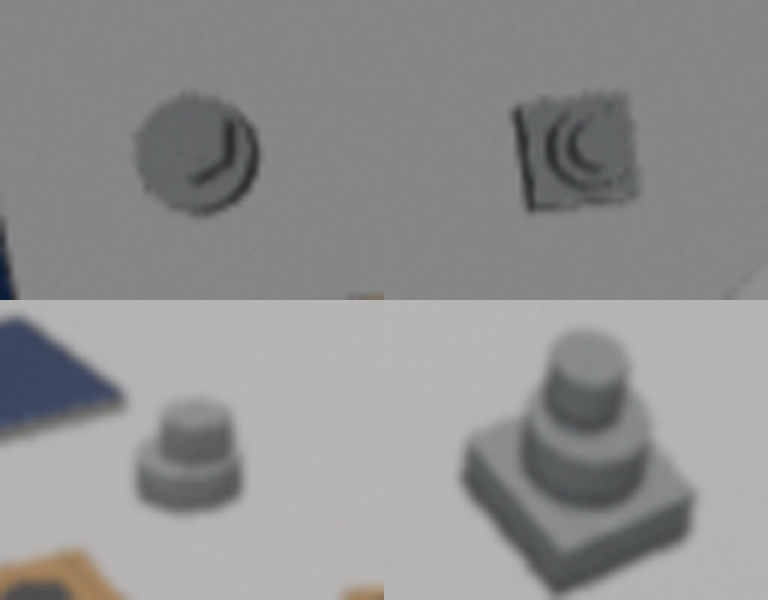

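Crops: on the left is the hexagon on the large disc, with hexagon flats facing image left/right. On the right the small disc sits on the medium disc, on the square. Next I'll segment the faces.

```bash
python3 - <<'E'
from h import *
t=cv2.imread('pics/top0.png',0); s=cv2.imread('pics/side0.png',0)
np.set_printoptions(linewidth=250)
print(s[274:322:1,326]); print(s[162:192,223-4+0] if 0 else s[150:188,224])
print(t[188,338:380]); print(t[176:202,366]); print(t[191,135:165])
E
```

```text
[180 180 178 169 152 139 136 137 137 136 136 135 126 110  94  90  90  88  85  76  82 104 125 133 133 123 106  93  89  87  84  78  76  90 118 134 137 136 124 104  87  83  83  79  80  99 132 161]
[174 161 147 141 140 134 117 101  96  94  90  94 109 122 117 101  97  96  92 108 147 173 180 180 180 181 181 179 180 181 180 180 180 181 180 180 180 180]
[133 134 133 134 134 133 133 135 135 133 134 134 134 129  85  56 102 101  96  51  57  92  74  50  70  96 101 100  98 100  98  98  97 106 131 134 134 133 133 134 131 133]
[135 131 116 102  97  96  98  98  98 100  99  99  98  99  86  91  95  82  92  97  85 115 132 133 133 133]
[133 133 133 132 119 102 100 101 101 101  99  99  99 100 100  99  98  99  95  65  48  81  96  84  55 109 132 134 133 134]
```

```bash
cat > b.py <<'E'
from h import *
from scipy.optimize import least_squares
F=6
def up(im,x,y,w=26): 
    c=im[y-w:y+w,x-w:x+w]; return cv2.resize(c,None,fx=F,fy=F,interpolation=cv2.INTER_CUBIC),np.array([x-w,y-w])
def back(p,o): return (np.asarray(p)+.5)/F-.5+o
t=cv2.imread('pics/top0.png',0); s=cv2.imread('pics/side0.png',0)
def face(x,y,seed):
    g,o=up(s,x,y); m=((g>112)&(g<160)).astype(np.uint8); m=cv2.morphologyEx(m,cv2.MORPH_OPEN,cv2.getStructuringElement(2,(19,19)))
    n,l,st,ce=cv2.connectedComponentsWithStats(m); i=l[tuple(((np.array(seed)[::-1]-o[::-1])*F).astype(int))]
    k=cv2.findContours((l==i).astype(np.uint8),0,1)[0][0]; return back(ce[i],o),st[i],cv2.boundingRect(k)
sm,hx=face(326,290,(326,282)),face(223,158,(224,154))
print('small',sm,'hex',hx)
for f in(sm,hx): print([onplane('side',f[0],z).round(4) for z in(.075,.05)])
# top: dark crescents
for nm,x,y,in [('R',362,188),('L',149,191)]:
    g,o=up(t,x,y); m=(g<78).astype(np.uint8); n,l,st,ce=cv2.connectedComponentsWithStats(m)
    for i in range(1,n):
        if st[i,4]>60: print(nm,i,st[i],back(ce[i],o).round(1))
    cv2.imwrite(f'pics/m{nm}.png',np.hstack([g,m*255]))
    sil=(g<117).astype(np.uint8); n,l,st,ce=cv2.connectedComponentsWithStats(sil); i=l[(26*F,26*F)]; k=max(cv2.findContours((l==i).astype(np.uint8),0,1)[0],key=cv2.contourArea)
    rc=cv2.minAreaRect(k); print(nm,'sil',back(rc[0],o),np.array(rc[1])/F,rc[2])
E
python3 b.py; python3 -c "
import cv2,numpy as np
cv2.imwrite('pics/mm.png',np.vstack([cv2.imread('pics/mR.png'),cv2.imread('pics/mL.png')])[:600])"
```

```text
small (array([325.83998391, 282.20138692]), array([ 116,   84,   84,   57, 3521], dtype=int32), (116, 84, 84, 57)) hex (array([223.03932799, 153.80202367]), array([ 124,  117,   71,   33, 1746], dtype=int32), (124, 117, 71, 33))
[array([ 0.5275, -0.3449,  0.075 ]), array([ 0.5437, -0.3244,  0.05  ])]
[array([0.5261, 0.2766, 0.075 ]), array([0.5422, 0.3261, 0.05  ])]
R 1 [ 95 116  22 100 871] [353.1 189.1]
R 2 [125 123  44  73 906] [358.7 188.9]
R 3 [146 130  32  49 615] [361.9 187.9]
R sil [361.44104513 187.87966919] [19.50736364 20.51682917] 83.0189437866211
L 1 [158 125  43  66 975] [153.5 191.3]
L 3 [169 132  53  85 857] [157.  194.5]
L sil [149.64460246 191.41839854] [21.28463618 20.23060481] 35.31121063232422
```

View pics/mm.png

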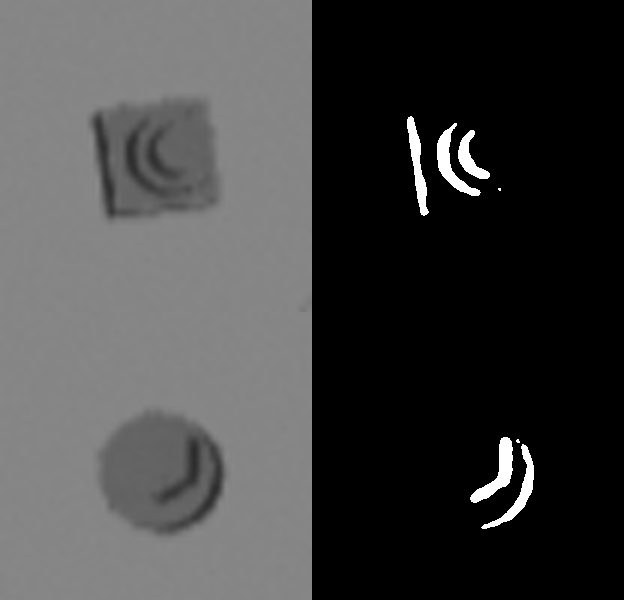

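The mask cleanly shows the crescents of small, medium and hexagon sides. I'll fit fixed-radius circles to them and triangulate.

```bash
cat >> b.py <<'E'
print('----')
g,o=up(t,362,188); l,st=cv2.connectedComponentsWithStats((g<78).astype(np.uint8))[1:3]
def circ(i,r,z):
    p=back(np.argwhere(l==i)[:,::-1],o); W=np.array([onplane('top',q,z) for q in p[::3]])[:,:2]
    x=least_squares(lambda c:np.hypot(*(W-c).T)-r,W.mean(0)+[0,-.01]).x; return np.r_[x,z]
S=circ(3,.013,.0625); M=circ(2,.021,.0375)
pS=proj('top',S); print('S',S,'tri top face',tri(proj('top',[*S[:2],.075]),sm[0])); print('M',M,'side px',proj('side',[*M[:2],.05]))
g,o=up(t,149,191); l,st=cv2.connectedComponentsWithStats((g<78).astype(np.uint8))[1:3]
p=back(np.argwhere(l==1)[:,::-1],o); W=np.array([onplane('top',q,.0375) for q in p[::3]])[:,:2]
def hexd(c):
    a=c[2]+np.arange(6)*np.pi/3; return ((W-c[:2])@np.array([np.cos(a),np.sin(a)])).max(1)-.019
f=least_squares(hexd,[*(W.mean(0)+[.008,.012]),np.pi/2]); H=f.x; print('H',H[:2],np.degrees(H[2]),f.cost,'tri',tri(proj('top',[*H[:2],.05]),hx[0]))
for n,a in(('sq',(361.44,187.88)),('L',(149.64,191.42))): print(n,onplane('top',a,.0125))
d=np.array([onplane('top',p,0)[:2] for p in [back((102,117),[336,162]),back((116,213),[336,162])]]); print('sq edge deg',np.degrees(np.arctan2(*(d[1]-d[0])[::-1])))
s_=ctrl.get_state(); print(R.from_rotvec(s_['tool_rot']).as_matrix().round(3))
E
python3 b.py | sed -n '/----/,$p'
```

```text
----
S [ 0.52906613 -0.3417394   0.0625    ] tri top face (array([ 0.52944262, -0.34243183,  0.07202239]), np.float64(3.2222085092207244e-05))
M [ 0.53097459 -0.34414026  0.0375    ] side px [325.68612695 290.57809691]
H [0.54393909 0.33115576] 88.72421083247376 0.0005576474029601037 tri (array([0.54422574, 0.33185496, 0.04707761]), np.float64(0.00019086644287899827))
sq [ 0.53173378 -0.34163005  0.0125    ]
L [0.53985209 0.33409101 0.0125    ]
sq edge deg -174.82837421170743
[[-0.947  0.32  -0.   ]
 [ 0.32   0.947 -0.002]
 [-0.    -0.002 -1.   ]]
```

>>> drive_tool --motion '[[[0, 0, 0], [0, 0, -9.33], 1], [[0, 0, 0], [0, 0, -9.33], 1], [[-3.36, -2.84, 0.91], [0, 0, 0], 1], [[-3.36, -2.84, 0.91], [0, 0, 0], 1], [[-3.36, -2.84, 0.91], [0, 0, 0], 1], [[-3.36, -2.84, 0.91], [0, 0, 0], 1], [[-3.36, -2.84, 0.91], [0, 0, 0], 1], [[-3.36, -2.84, 0.91], [0, 0, 0], 1], [[-3.36, -2.84, 0.91], [0, 0, 0], 1], [[-3.36, -2.84, 0.91], [0, 0, 0], 1], [[-3.36, -2.84, 0.91], [0, 0, 0], 1], [[-3.36, -2.84, 0.91], [0, 0, 0], 1]]' --force 25

```text
time: 1.6
position: [0.5448, 0.3307, 0.2005]
tool_rot: [0.0, -3.141, 0.0]
ft_force: [-0.0, 0.6, 0.2]
grip_width: 1.002
grip_force: 0.0
```

>>> drive_tool --motion '[[[0.1, 0, 3], [0, 0, 0], 1], [[0, 0, 3], [0, 0, 0], 1], [[0, 0, 2.5], [0, 0, 0], 0.3], [[0, 0, 1.65], [0, 0, 0], 0.1], [[0, 0, 0], [0, 0, 0], -1], [[0, 0, 0], [0, 0, 0], -1], [[0, 0, 0], [0, 0, 0], -1], [[0, 0, 0], [0, 0, 0], -1], [[0, 0, 0], [0, 0, 0], -1]]' --force 25

```text
time: 2.72
position: [0.5437, 0.3317, 0.1009]
tool_rot: [0.001, 3.14, 0.001]
ft_force: [-0.9, -1.0, 4.8]
grip_width: 0.434
grip_force: 25.0
```

```bash
python3 - <<'E'
from h import *
a=snap('side','s1'); b=snap('top','t1')
c=lambda im,x,y:cv2.resize(im[y-40:y+40,x-50:x+50],None,fx=4,fy=4,interpolation=cv2.INTER_CUBIC)
cv2.imwrite('pics/c1.png',np.hstack([c(a,223,150),c(b,149,185)])[:,:,::-1]); print(ctrl.get_state()['ft_force'])
E
```

```text
[-0.48062857 -2.62769714  5.88986304]
```

View pics/c1.png

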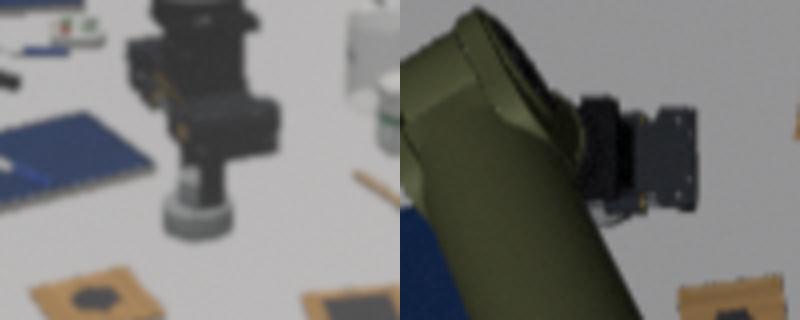

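Side view shows the fingers on the hexagon atop the large disc; width 37.8 mm matches its flats. Lift and carry to the hexagon holder.

>>> drive_tool --motion '[[[0, 0, -0.5], [0, 0, 0], -1], [[0, 0, -1.5], [0, 0, 0], -1], [[0, 0, -3], [0, 0, 0], -1], [[2, -1.6, -2], [0, 0, 0], -1], [[2.5, -2.1, 0], [0, 0, 0], -1], [[2.5, -2.1, 0], [0, 0, 0], -1], [[2.5, -2.1, 0], [0, 0, 0], -1], [[2, -1.6, 0], [0, 0, 0], -1], [[0.75, -0.5, 2], [0, 0, 0], -1], [[0, 0, 2.5], [0, 0, 0], -1], [[0, 0, 2], [0, 0, 0], -1], [[0, 0, 0], [0, 0, 0], -1]]'

```text
time: 4.32
position: [0.4195, 0.2313, 0.104]
tool_rot: [0.0, -3.139, 0.002]
ft_force: [-0.2, 0.0, -2.9]
grip_width: 0.433
grip_force: 25.0
```

```bash
python3 - <<'E'
from h import *
print(ctrl.get_state())
a=snap('side','s2')
cv2.imwrite('pics/c2.png',cv2.resize(a[110:250,110:310],None,fx=4,fy=4,interpolation=cv2.INTER_CUBIC)[:,:,::-1])
E
```

```text
{'time': 4.325, 'joint_positions': array([-0.67080757,  0.14742766,  0.11846544,  2.07190394, -0.02175012,
        0.92634283,  1.0303633 ]), 'qd': array([-0.00086367, -0.02191486, -0.00080672, -0.03304562,  0.00198465,
        0.00924047, -0.00127714]), 'joint_torque': array([-1.68687879e-02, -3.38528681e+01,  6.29232153e-01, -2.61157608e+01,
       -1.40888093e-02, -9.79303219e-02,  1.28415908e-02]), 'position': array([0.41945373, 0.23131259, 0.10396343]), 'tool_rot': array([ 9.91920448e-05, -3.13906980e+00,  2.39997662e-03]), 'ft_force': array([-0.23030572,  0.02459973, -2.92293188]), 'torque': array([ 0.06136971, -0.01065584,  0.04089451]), 'grip_force': 24.999613165855408, 'grip_width': 0.4331082131224179}
```

View pics/c2.png

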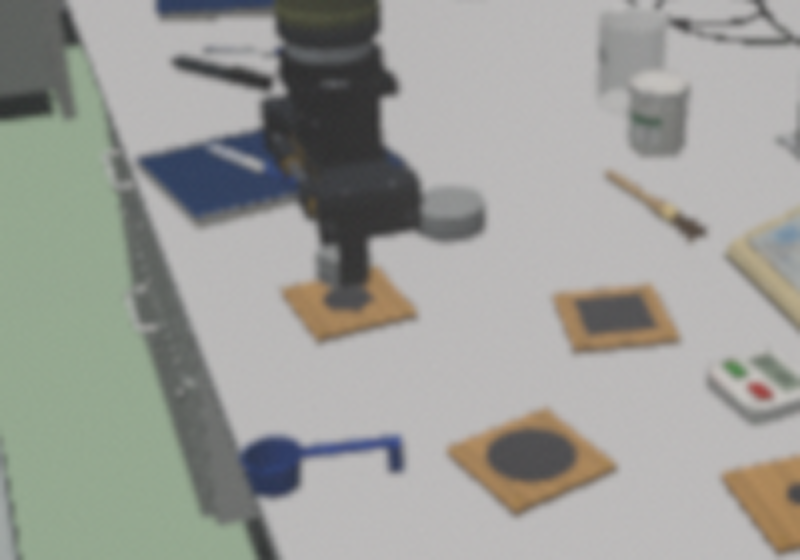

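Side view: hexagon held over its holder, bottom just above the inlay (~(348,298) in the crop). Lower it.

>>> drive_tool --motion '[[[-0.15, 0.07, 1.0], [0, 0, 0], -1], [[0, 0, 0.6], [0, 0, 0], -1], [[0, 0, 0.3], [0, 0, 0], -1], [[0, 0, 0], [0, 0, 0], -1], [[0, 0, 0], [0, 0, 0], -1]]'

```text
time: 5.0
position: [0.4222, 0.2326, 0.086]
tool_rot: [0.0, 3.141, 0.0]
ft_force: [0.8, -0.7, -3.5]
grip_width: 0.434
grip_force: 25.0
```

>>> drive_tool --motion '[[[0.1, 0, 0.15], [0, 0, 0], -1], [[0, 0, 0.1], [0, 0, 0], -1], [[0, 0, 0], [0, 0, 0], -1], [[0, 0, 0], [0, 0, 0], -1]]'

```text
time: 5.5
position: [0.421, 0.2326, 0.0838]
tool_rot: [-0.0, -3.141, -0.0]
ft_force: [-3.8, -0.9, 5.5]
grip_width: 0.435
grip_force: 25.0
```

>>> drive_tool --motion '[[[0, 0, -0.1], [0, 0, 0], 0.5], [[0, 0, 0], [0, 0, 0], 0.5], [[0, 0, 0], [0, 0, 10], 0.5], [[0, 0, 0], [0, 0, 10], 0.5], [[0, 0, 0], [0, 0, 10], 0.5], [[0, 0, 0], [0, 0, 10], 0.5], [[0, 0, 0], [0, 0, 10], 0.5], [[0, 0, 0], [0, 0, 10], 0.5], [[0, 0, 0], [0, 0, 0], -1], [[0, 0, 0], [0, 0, 0], -1], [[0, 0, 0], [0, 0, 0], -1], [[0, 0, 0], [0, 0, 0], -1]]' --force 12

```text
time: 7.0
position: [0.4209, 0.2324, 0.0842]
tool_rot: [-1.57, -2.721, 0.0]
ft_force: [0.2, -0.6, 0.1]
grip_width: 0.432
grip_force: 12.0
```

>>> drive_tool --motion '[[[0, 0, 0], [0, 0, 0], 0.5], [[0, 0, -1], [0, 0, 0], 0.6], [[0, 0, -2], [0, 0, -10], 1], [[0, 0, -2], [0, 0, -10], 1], [[0, 0, 0], [0, 0, -10], 1], [[0, 0, 0], [0, 0, -10], 1], [[0, 0, 0], [0, 0, -10], 1], [[0, 0, 0], [0, 0, -10], 1], [[-4, 3.4, 0], [0, 0, 0], 1], [[-4, 3.4, 0], [0, 0, 0], 1], [[-3.9, 3.37, 0], [0, 0, 0], 1], [[0, 0, 0], [0, 0, 0], 1]]' --force 45

```text
time: 8.5
position: [0.5418, 0.3367, 0.1341]
tool_rot: [-0.003, 3.14, 0.001]
ft_force: [-1.4, -0.8, -1.0]
grip_width: 0.999
grip_force: 0.0
```

>>> drive_tool --motion '[[[0, 0, 2], [0, 0, 0], 1], [[0, 0, 2], [0, 0, 0], 1], [[0, 0, 1.4], [0, 0, 0], 1], [[0, 0, 0], [0, 0, 0], 1], [[0, 0, 0], [0, 0, 0], 0], [[0, 0, 0], [0, 0, 0], -1], [[0, 0, 0], [0, 0, 0], -1], [[0, 0, 0], [0, 0, 0], -1]]'

```text
time: 9.5
position: [0.5404, 0.334, 0.0809]
tool_rot: [0.0, 3.141, -0.0]
ft_force: [-1.2, -0.3, 1.6]
grip_width: 0.701
grip_force: 45.0
```

>>> drive_tool --motion '[[[0, 0, -1], [0, 0, 0], -1], [[0, 0, -3], [0, 0, 0], -1], [[0.2, -1.4, -3], [0, 0, 0], -1], [[0.7, -4, 0], [0, 0, 0], -1], [[0.8, -4.5, 0], [0, 0, 0], -1], [[0.8, -4.5, 0], [0, 0, 0], -1], [[0.8, -4.5, 0], [0, 0, 0], -1], [[0.8, -4.5, 0], [0, 0, 0], -1], [[0.8, -4.5, 0], [0, 0, 0], -1], [[0.7, -4, 0], [0, 0, 0], -1], [[0.4, -3, 0], [0, 0, 0], -1], [[0, 0, 2], [0, 0, 0], -1]]'

```text
time: 11.0
position: [0.4804, -0.0179, 0.1313]
tool_rot: [0.008, 3.138, -0.0]
ft_force: [1.2, 1.2, -5.3]
grip_width: 0.697
grip_force: 45.0
```

```bash
python3 - <<'E'
from h import *
s=ctrl.get_state(); print(s['position'],s['ft_force'],s['joint_positions'])
b=snap('top','t3')
cv2.imwrite('pics/c3.png',cv2.resize(b[130:270,120:340],None,fx=3.5,fy=3.5,interpolation=cv2.INTER_CUBIC)[:,:,::-1])
E
```

```text
[ 0.48042168 -0.0178737   0.13134551] [ 1.19460268  1.24541871 -5.25136426] [-0.36284715  0.10805346  0.36322418  2.05830303 -0.04614228  0.97959691
  1.58958117]
```

View pics/c3.png

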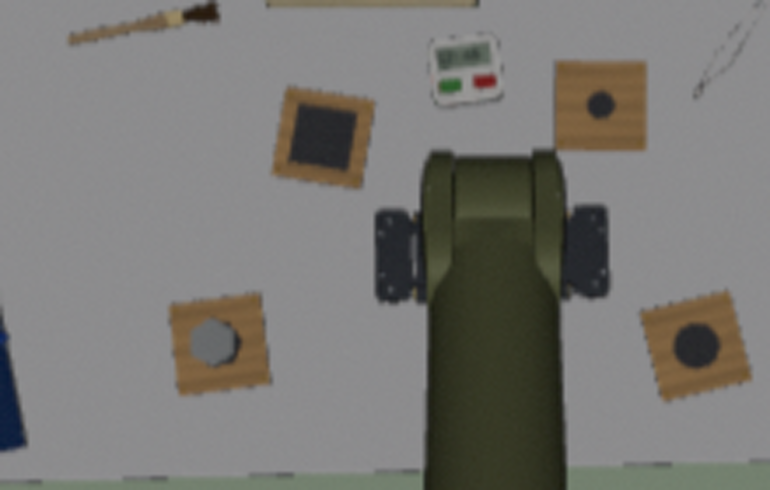

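Top view: the hexagon sits on its holder at crop (213,343), roughly mid-tile. Measure it against the robot frame.

```bash
cat >> h.py <<'E'
def blk(im,px,r=14,lo=75,smax=60):
    "centroid of bright grey top face near px"
    x0,y0=int(px[0])-r,int(px[1])-r; c=cv2.resize(im[y0:y0+2*r,x0:x0+2*r],None,fx=6,fy=6,interpolation=cv2.INTER_CUBIC)
    h=cv2.cvtColor(c,cv2.COLOR_RGB2HSV); m=((h[...,1]<smax)&(h[...,2]>lo)).astype(np.uint8); m=cv2.morphologyEx(m,cv2.MORPH_OPEN,np.ones((9,9),np.uint8))
    n,l,st,ce=cv2.connectedComponentsWithStats(m); b=l[r*6,r*6]
    k=cv2.findContours((l==b).astype(np.uint8),0,1)[0][0]; rc=cv2.minAreaRect(k)
    return (ce[b]+.5)/6-.5+[x0,y0],np.array(rc[1])/6,st[b,4]/36
E
python3 - <<'E'
from h import *
b=cv2.imread('pics/t3.png')[:,:,::-1].copy()
p,w,a=blk(b,(181,228)); print(p,w,a,onplane('top',p,.033),'tile inlay top',onplane('top',wood(cv2.imread('pics/top0.png')[:,:,::-1].copy(),(182,228),20)[0],.008))
print(onplane('top',p,.033)-onplane('top',p+[0,1],.033))
E
```

```text
[180.18771186 227.30695621] [13.33333333 12.16666667] 131.11111111111111 [0.42170357 0.23390459 0.033     ] tile inlay top [0.42034536 0.23117997 0.008     ]
[ 3.11404783e-03 -2.66245918e-05  0.00000000e+00]
```

>>> drive_tool --motion '[[[0.1, -0.15, 1.5], [0, 0, 0], -1], [[0, 0, 1.5], [0, 0, 0], -1], [[0, 0, 0.7], [0, 0, 0], -1], [[0, 0, 0.2], [0, 0, 0], -1], [[0, 0, 0.15], [0, 0, 0], -1], [[0, 0, 0], [0, 0, 0], -1], [[0, 0, 0], [0, 0, 0], -1]]'

```text
time: 11.92
position: [0.4793, -0.0163, 0.0901]
tool_rot: [0.0, 3.141, 0.0]
ft_force: [0.2, 0.0, -4.5]
grip_width: 0.7
grip_force: 45.0
```

>>> drive_tool --motion '[[[0, 0, 0.15], [0, 0, 0], -1], [[0, 0, 0], [0, 0, 0], -1], [[0, 0, 0], [0, 0, 0], 1], [[0, 0, 0], [0, 0, 10], 1], [[0, 0, 0], [0, 0, 10], 1], [[0, 0, 0], [0, 0, 10], 1], [[0, 0, 0], [0, 0, 10], 1], [[0, 0, 0], [0, 0, 10], 1], [[0, 0, 0], [0, 0, 10], 1], [[0, 0, 0], [0, 0, 10], 1], [[0, 0, 0], [0, 0, 10], 1], [[0, 0, 0], [0, 0, 10], 1]]' --force 15

```text
time: 13.42
position: [0.4798, -0.0162, 0.0888]
tool_rot: [2.227, 2.214, 0.002]
ft_force: [0.6, -0.3, 0.2]
grip_width: 1.001
grip_force: 0.0
```

>>> drive_tool --motion '[[[0, 0, 0], [0, 0, 0], 0], [[0, 0, 0], [0, 0, 0], -1], [[0, 0, 0], [0, 0, 0], -1], [[0, 0, 0], [0, 0, 0], -1]]'

```text
time: 13.92
position: [0.4787, -0.0163, 0.0883]
tool_rot: [-2.22, -2.222, 0.001]
ft_force: [-1.4, -0.4, 1.8]
grip_width: 0.706
grip_force: 15.0
```

>>> drive_tool --motion '[[[0, 0, 0], [0, 0, 0], 1], [[0, 0, -2], [0, 0, 0], 1], [[0, 0, -4], [0, 0, 0], 1], [[-3, 0.5, -3.2], [0, 0, 0], 1], [[-4, 0.6, 0], [0, 0, 0], 1], [[-4, 0.6, 0], [0, 0, 0], 1], [[-4, 0.6, 0], [0, 0, 0], 1], [[-4, 0.6, 0], [0, 0, 0], 1], [[-4, 0.6, 0], [0, 0, 0], 1], [[-4, 0.6, 0], [0, 0, 0], 1], [[-4, 0.6, 0], [0, 0, 0], 1], [[-1.7, 0.2, 0], [0, 0, 0], 1]]' --force 20

```text
time: 15.42
position: [0.5275, -0.3459, 0.1801]
tool_rot: [2.224, 2.218, -0.002]
ft_force: [-0.1, -0.0, -1.0]
grip_width: 1.003
grip_force: 0.0
```

```bash
python3 - <<'E'
from h import *
s=ctrl.get_state(); print(s['position'],s['joint_positions'])
b=snap('top','t4')
p,w,a=blk(b,(259,207),18); print(p,w,a,onplane('top',p,.033))
p,w,a=blk(b,(181,228)); print(p,w,a,onplane('top',p,.033))
cv2.imwrite('pics/c4.png',cv2.resize(b[130:270,170:390],None,fx=3.5,fy=3.5,interpolation=cv2.INTER_CUBIC)[:,:,::-1])
E
```

```text
[ 0.52745046 -0.34592699  0.18008867] [-0.03214224  0.42490649  0.72378933  1.6600362  -0.29922535  1.17062461
  0.76253259]
[259.32508909 206.6961708 ] [19.83333333 19.5       ] 306.6111111111111 [ 0.47919466 -0.01494398  0.033     ]
[180.25659134 227.3280498 ] [13.33333333 12.16666667] 132.75 [0.42163187 0.23368975 0.033     ]
```

View pics/c4.png

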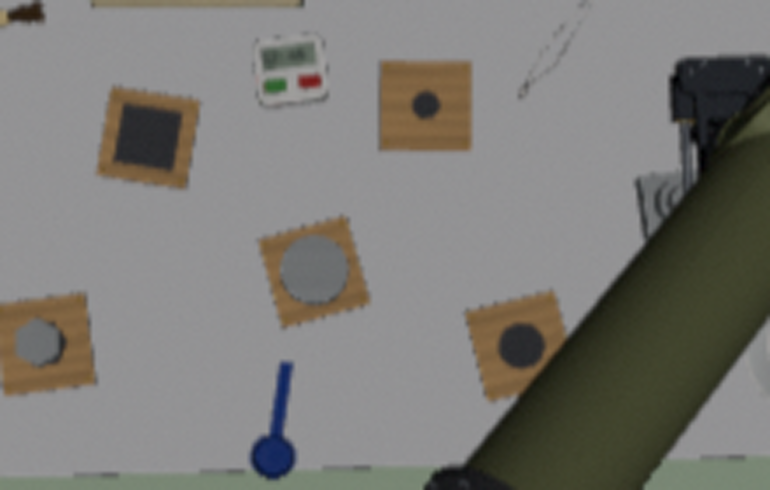

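Top view: hexagon and large disc sit on their holders; gripper is over the right stack. Now grasp the small disc.

>>> drive_tool --motion '[[[0, 0, 0], [0, 0, 0], 0.3], [[0, 0, 0], [0, 0, 0], 0.3], [[0, 0, 2.5], [0, 0, 0], 0.2], [[0, 0, 2], [0, 0, 0], 0.1], [[0, 0, 1], [0, 0, 0], 0.1], [[0, 0, 0], [0, 0, 0], -0.2], [[0, 0, 0], [0, 0, 0], -1], [[0, 0, 0], [0, 0, 0], -1], [[0, 0, 0], [0, 0, 0], -1], [[0, 0, 0], [0, 0, 0], -1]]' --force 15

```text
time: 16.73
position: [0.5283, -0.3437, 0.126]
tool_rot: [2.221, 2.22, 0.001]
ft_force: [-1.1, -0.4, 3.5]
grip_width: 0.292
grip_force: 15.0
```

>>> drive_tool --motion '[[[0, 0, -0.5], [0, 0, 0], -1], [[0, 0, -2], [0, 0, 0], -1], [[1, 0.5, -1.5], [0, 0, 0], -1], [[3, 1.4, 0], [0, 0, 0], -1], [[3.5, 1.6, 0], [0, 0, 0], -1], [[3.5, 1.6, 0], [0, 0, 0], -1], [[3.5, 1.6, 0], [0, 0, 0], -1], [[3.5, 1.6, 0], [0, 0, 0], -1], [[2.5, 1.2, 0], [0, 0, 0], -1], [[1.5, 0.7, 1], [0, 0, 0], -1], [[0, 0, 3], [0, 0, 0], -1], [[0, 0, 2], [0, 0, 0], -1]]'

```text
time: 18.23
position: [0.6293, -0.1233, 0.1038]
tool_rot: [-2.221, -2.22, 0.002]
ft_force: [-0.5, 0.1, -0.2]
grip_width: 0.295
grip_force: 15.0
```

>>> drive_tool --motion '[[[0, 0, 0], [0, 0, 0], -1], [[0, 0, 1.5], [0, 0, 0], -1], [[0, 0, 0.3], [0, 0, 0], -1], [[0, 0, 0], [0, 0, 0], -1], [[0, 0, 0], [0, 0, 0], -1]]'

```text
time: 18.85
position: [0.6303, -0.1235, 0.0878]
tool_rot: [2.221, 2.221, 0.001]
ft_force: [-0.3, 0.2, -0.4]
grip_width: 0.296
grip_force: 15.0
```

>>> drive_tool --motion '[[[-0.04, 0, 0.2], [0, 0, 0], -1], [[0, 0, 0.15], [0, 0, 0], -1], [[0, 0, 0.05], [0, 0, 0], -1], [[0, 0, 0], [0, 0, 0], -1]]' --force 6

```text
time: 19.35
position: [0.6301, -0.1238, 0.084]
tool_rot: [-2.222, -2.221, -0.001]
ft_force: [-1.5, -0.1, 5.3]
grip_width: 0.297
grip_force: 6.0
```

>>> drive_tool --motion '[[[0, 0, -0.1], [0, 0, 0], 0.2], [[0, 0, 0], [0, 0, 0], 0.2], [[0, 0, 0], [0, 0, -10], 0.2], [[0, 0, 0], [0, 0, -10], 0.2], [[0, 0, 0], [0, 0, -10], 0.2], [[0, 0, 0], [0, 0, -10], 0.2], [[0, 0, 0], [0, 0, -10], 0.2], [[0, 0, 0], [0, 0, -10], 0.2], [[0, 0, 0], [0, 0, -10], 0.2], [[0, 0, 0], [0, 0, -10], 0.2], [[0, 0, 0], [0, 0, -10], 0.2], [[0, 0, 0], [0, 0, 0], 0]]' --force 6

```text
time: 20.85
position: [0.6299, -0.1238, 0.084]
tool_rot: [0.003, 3.142, 0.001]
ft_force: [0.2, 0.7, -0.9]
grip_width: 0.553
grip_force: 0.0
```

>>> drive_tool --motion '[[[0, 0, 0], [0, 0, 0], -1], [[0, 0, 0], [0, 0, 0], -1], [[0, 0, 0], [0, 0, 0], -1], [[0, 0, 0], [0, 0, 0], 0], [[0, 0, 0], [0, 0, 0], 0.2], [[0, 0, -2], [0, 0, 0], 0.5], [[0, 0, -4], [0, 0, 10], 1], [[0, 0, -4], [0, 0, 10], 1], [[0, 0, 0], [0, 0, 10], 1], [[0, 0, 0], [0, 0, 10], 1], [[0, 0, 0], [0, 0, 10], 1], [[0, 0, 0], [0, 0, 10], 1]]'

```text
time: 22.35
position: [0.6303, -0.1238, 0.1861]
tool_rot: [1.578, 2.715, 0.002]
ft_force: [0.2, 0.0, -0.6]
grip_width: 0.998
grip_force: 0.0
```

>>> drive_tool --motion '[[[0, 0, 0], [0, 0, 10], 1], [[0, 0, 0], [0, 0, 10], 1], [[0, 0, 0], [0, 0, 10], 1], [[-3.2, -1.4, 0], [0, 0, 0], 1], [[-3.5, -1.6, 0], [0, 0, 0], 1], [[-3.5, -1.6, 0], [0, 0, 0], 1], [[-3.5, -1.6, 0], [0, 0, 0], 1], [[-3.5, -1.6, 0], [0, 0, 0], 1], [[-3, -1.4, 0], [0, 0, 0], 1], [[-2, -0.8, 0], [0, 0, 0], 1], [[0, 0, 0], [0, 0, 0], 0.7], [[0, 0, 0], [0, 0, 0], 0.5]]'

```text
time: 23.85
position: [0.531, -0.3445, 0.1849]
tool_rot: [2.22, 2.223, 0.003]
ft_force: [-0.1, -0.5, 0.7]
grip_width: 0.849
grip_force: 0.0
```

```bash
python3 - <<'E'
from h import *
s=ctrl.get_state(); print(s['position'],s['tool_rot'])
b=snap('top','t5'); a=snap('side','s5')
p,w,ar=blk(b,(290,160),12); print(p,w,ar,onplane('top',p,.033))
cv2.imwrite('pics/c5.png',np.vstack([cv2.resize(b[130:270,170:390],None,fx=2.6,fy=2.1),cv2.resize(a[190:330,200:420],None,fx=2.6,fy=2.1)])[:,:,::-1])
E
```

```text
[ 0.53095913 -0.34446474  0.18489781] [2.21993028 2.22257537 0.00258326]
[291.69627368 158.22043725] [8.         7.83333333] 52.30555555555556 [ 0.63031221 -0.12199429  0.033     ]
```

View pics/c5.png

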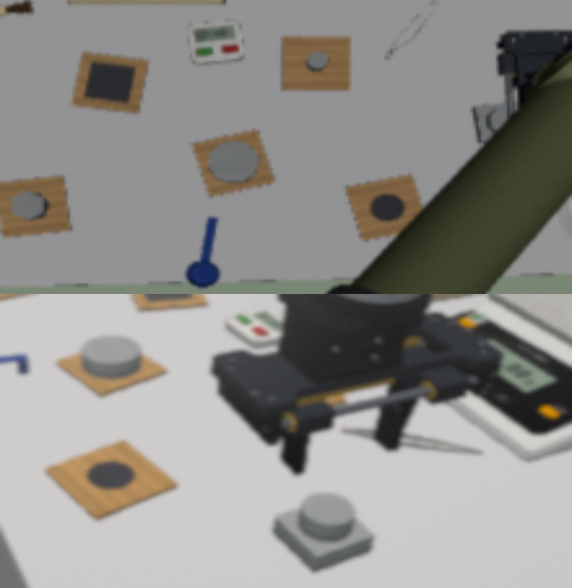

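Small disc is centred on its inlay to about 0.5 mm; side view shows the medium disc bare on the square. Grasp it.

>>> drive_tool --motion '[[[0, 0, 3], [0, 0, 0], 0.4], [[0, 0, 3], [0, 0, 0], 0.4], [[0, 0, 1.5], [0, 0, 0], 0.4], [[0, 0, 0.8], [0, 0, 0], 0.4], [[0, 0, 0], [0, 0, 0], 0], [[0, 0, 0], [0, 0, 0], -1], [[0, 0, 0], [0, 0, 0], -1], [[0, 0, 0], [0, 0, 0], -1], [[0, 0, 0], [0, 0, 0], -1]]' --force 25

```text
time: 25.08
position: [0.5302, -0.3462, 0.1022]
tool_rot: [2.221, 2.22, 0.001]
ft_force: [-0.8, 0.8, 4.8]
grip_width: 0.475
grip_force: 25.0
```

>>> drive_tool --motion '[[[0, 0, -0.5], [0, 0, 0], -1], [[0, 0, -2], [0, 0, 0], -1], [[0, 0, -3], [0, 0, 0], -1], [[1.4, -1.2, -0.5], [0, 0, 0], -1], [[3, -2.6, 0], [0, 0, 0], -1], [[3, -2.6, 0], [0, 0, 0], -1], [[3, -2.6, 0], [0, 0, 0], -1], [[2.5, -2.1, 0], [0, 0, 0], -1], [[1.5, -1.2, 0], [0, 0, 0], -1], [[0, 0, 2], [0, 0, 0], -1], [[0, 0, 3], [0, 0, 0], -1], [[0, 0, 1.2], [0, 0, 0], -1]]'

```text
time: 26.58
position: [0.4062, -0.2015, 0.0987]
tool_rot: [-2.221, -2.22, 0.001]
ft_force: [0.0, 1.1, -3.0]
grip_width: 0.476
grip_force: 25.0
```

>>> drive_tool --motion '[[[0, 0, 0.5], [0, 0, 0], -1], [[0, 0, 0.3], [0, 0, 0], -1], [[0, 0, 0], [0, 0, 0], -1], [[0, 0, 0], [0, 0, 0], -1]]'

```text
time: 27.08
position: [0.4074, -0.2018, 0.0918]
tool_rot: [2.221, 2.221, 0.001]
ft_force: [-0.4, -0.3, -2.0]
grip_width: 0.473
grip_force: 25.0
```

>>> drive_tool --motion '[[[0, -0.05, 0.35], [0, 0, 0], -1], [[0, 0, 0.2], [0, 0, 0], -1], [[0, 0, 0.1], [0, 0, 0], -1], [[0, 0, 0.1], [0, 0, 0], -1], [[0, 0, 0], [0, 0, 0], -1]]' --force 15

```text
time: 27.7
position: [0.4064, -0.2017, 0.085]
tool_rot: [-2.22, -2.22, -0.001]
ft_force: [-5.6, 2.9, 14.3]
grip_width: 0.478
grip_force: 15.0
```

>>> drive_tool --motion '[[[0, 0, -0.15], [0, 0, 0], 0.5], [[0, 0, 0], [0, 0, 0], 0.5], [[0, 0, 0], [0, 0, 10], 0.5], [[0, 0, 0], [0, 0, 10], 0.5], [[0, 0, 0], [0, 0, 10], 0.5], [[0, 0, 0], [0, 0, 10], 0.5], [[0, 0, 0], [0, 0, 10], 0.5], [[0, 0, 0], [0, 0, 10], 0.5], [[0, 0, 0], [0, 0, 10], 0.5], [[0, 0, 0], [0, 0, 10], 0.5], [[0, 0, 0], [0, 0, 10], 0.5], [[0, 0, 0], [0, 0, 0], 0.3]]' --force 10

```text
time: 29.2
position: [0.4067, -0.2017, 0.0852]
tool_rot: [3.141, 0.003, 0.0]
ft_force: [-0.0, 0.2, -0.5]
grip_width: 0.7
grip_force: 0.0
```

>>> drive_tool --motion '[[[0, 0, 0], [0, 0, 0], -1], [[0, 0, 0], [0, 0, 0], -1], [[0, 0, 0], [0, 0, 0], -1], [[0, 0, 0], [0, 0, 0], -1]]'

```text
time: 29.7
position: [0.4065, -0.2016, 0.0852]
tool_rot: [-3.141, -0.001, -0.0]
ft_force: [0.3, 1.3, 0.0]
grip_width: 0.479
grip_force: 10.0
```

>>> drive_tool --motion '[[[0, 0, 0], [0, 0, 0], 0.5], [[0, 0, -1], [0, 0, 0], 0.6], [[0, 0, -2.5], [0, 0, -9.5], 1], [[0, 0, -2.5], [0, 0, -9.5], 1], [[0, 0, 0], [0, 0, -9.5], 1], [[0, 0, 0], [0, 0, -9.5], 1], [[0, 0, 0], [0, 0, -9.5], 1], [[0, 0, 0], [0, 0, -9.5], 1], [[0, 0, 0], [0, 0, -9.5], 1], [[0, 0, 0], [0, 0, -9.5], 1], [[0, 0, 0], [0, 0, -9.5], 1], [[0, 0, 0], [0, 0, -9.5], 1]]'

```text
time: 31.2
position: [0.4066, -0.202, 0.1459]
tool_rot: [2.116, 2.321, 0.001]
ft_force: [0.4, 0.0, -0.7]
grip_width: 0.998
grip_force: 0.0
```

>>> drive_tool --motion '[[[-2.5, 1.9, 0], [0, 0, 0], 1], [[-3.5, 2.6, 0], [0, 0, 0], 1], [[-3.5, 2.6, 0], [0, 0, 0], 1], [[-3.5, 2.6, 0], [0, 0, 0], 1], [[-2.2, 1.45, 0], [0, 0, 0], 1], [[0, 0, 0], [0, 0, 0], 1], [[0, 0, 0], [0, 0, 0], 1]]' --force 45

```text
time: 32.08
position: [0.5302, -0.3428, 0.1453]
tool_rot: [-2.122, -2.315, -0.0]
ft_force: [-0.7, 0.3, 0.6]
grip_width: 0.998
grip_force: 0.0
```

```bash
python3 - <<'E'
from h import *
s=ctrl.get_state(); print(s['position'],R.from_rotvec(s['tool_rot']).as_matrix().round(3))
b=snap('top','t6'); a=snap('side','s6')
p,w,ar=blk(b,(317,227),15); print(p,w,ar,onplane('top',p,.033))
g,o=a[260:345,270:380],(270,260)
m=(cv2.cvtColor(g,cv2.COLOR_RGB2GRAY)<160).astype(np.uint8)
cv2.imwrite('pics/c6.png',np.hstack([cv2.resize(b[150:250,290:400],None,fx=3.5,fy=3.5),cv2.resize(a[240:340,270:380],None,fx=3.5,fy=3.5)])[:,:,::-1])
E
```

```text
[ 0.53022672 -0.34277324  0.14534604] [[-0.087  0.996 -0.001]
 [ 0.996  0.087  0.001]
 [ 0.001 -0.001 -1.   ]]
[316.64263745 225.26432141] [ 5.30330054 11.78511302] 48.166666666666664 [ 0.41618932 -0.1915932   0.033     ]
```

View pics/c6.png

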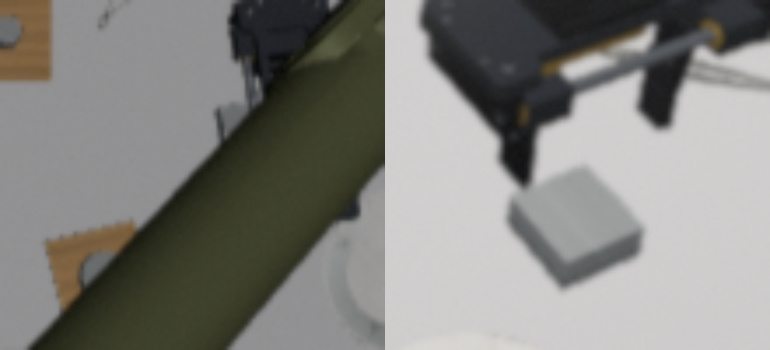

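Side view: bare square under the open fingers, sides aligned with them; the medium disc is partly hidden by the arm. Grasp the square.

>>> drive_tool --motion '[[[0, 0.05, 3], [0, 0, 0], 1], [[0, 0, 2], [0, 0, 0], 1], [[0, 0, 1.45], [0, 0, 0], 1], [[0, 0, 0], [0, 0, 0], 1], [[0, 0, 0], [0, 0, 0], 0.3], [[0, 0, 0], [0, 0, 0], -1], [[0, 0, 0], [0, 0, 0], -1], [[0, 0, 0], [0, 0, 0], -1], [[0, 0, 0], [0, 0, 0], -1]]'

```text
time: 33.3
position: [0.5308, -0.3436, 0.081]
tool_rot: [-2.122, -2.315, 0.001]
ft_force: [-2.9, 1.0, 3.8]
grip_width: 0.636
grip_force: 45.0
```

```bash
python3 - <<'E'
from h import *
for p in [(195,132),(256,132)]: print(onplane('top',p,0.0),onplane('top',p,0.04))
for p in [(292,177),(326,197),(348,192)]: print(onplane('side',p,0.0))
E
```

```text
[0.73287884 0.18808458 0.        ] [0.72290612 0.18292313 0.04      ]
[ 0.72681567 -0.01135412  0.        ] [ 0.71700207 -0.01128133  0.04      ]
[0.73208693 0.17413261 0.        ]
[0.77072266 0.0244594  0.        ]
[0.85148251 0.0244437  0.        ]
```

>>> drive_tool --motion '[[[0, 0, -0.5], [0, 0, 0], -1], [[0, 0, -2], [0, 0, 0], -1], [[0, 0, -4], [0, 0, 0], -1], [[0, 0, -3.5], [0, 0, 0], -1]]'

```text
time: 33.8
position: [0.5313, -0.3434, 0.1826]
tool_rot: [2.122, 2.315, 0.0]
ft_force: [0.4, -0.4, -6.6]
grip_width: 0.636
grip_force: 45.0
```

>>> drive_tool --motion '[[[2, 0.5, 0], [0, 0, 0], -1], [[4.2, 1.05, 0], [0, 0, 0], -1], [[4.5, 1.15, 0], [0, 0, 0], -1], [[4.5, 1.15, 0], [0, 0, 0], -1], [[4.5, 1.15, 0], [0, 0, 0], -1], [[4.5, 1.15, 0], [0, 0, 0], -1], [[4.5, 1.15, 0], [0, 0, 0], -1], [[4.5, 1.1, 0], [0, 0, 0], -1], [[4.5, 1.1, 0], [0, 0, 0], -1], [[4.5, 1.1, 0], [0, 0, 0], -1], [[3.5, 0.86, 0], [0, 0, 0], -1], [[1.07, 0.3, 0], [0, 0, 0], -1]]'

```text
time: 35.3
position: [0.6075, 0.1369, 0.1811]
tool_rot: [-2.116, -2.32, -0.002]
ft_force: [-0.8, -0.3, -7.2]
grip_width: 0.638
grip_force: 45.0
```

>>> drive_tool --motion '[[[0, 0, 3], [0, 0, 0], -1], [[0, 0, 3], [0, 0, 0], -1], [[0, 0, 2], [0, 0, 0], -1], [[0, 0, 0.5], [0, 0, 0], -1], [[0, 0, 0], [0, 0, 0], -1], [[0, 0, 0], [0, 0, 0], -1]]'

```text
time: 36.05
position: [0.6087, 0.1328, 0.0972]
tool_rot: [2.122, 2.315, 0.003]
ft_force: [0.3, 0.4, -5.8]
grip_width: 0.636
grip_force: 45.0
```

>>> drive_tool --motion '[[[0, -0.08, 0.4], [0, 0, 0], -1], [[0, 0, 0.25], [0, 0, 0], -1], [[0, 0, 0.1], [0, 0, 0], -1], [[0, 0, 0.1], [0, 0, 0], -1], [[0, 0, 0], [0, 0, 0], -1]]'

```text
time: 36.67
position: [0.6069, 0.1328, 0.089]
tool_rot: [-2.122, -2.315, -0.001]
ft_force: [-5.9, -1.0, 7.6]
grip_width: 0.639
grip_force: 45.0
```

>>> drive_tool --motion '[[[0, 0, -0.1], [0, 0, 0], 1], [[0, 0, 0], [0, 0, 0], 1], [[0, 0, -2], [0, 0, 0], 1], [[0, 0, -2], [0, 0, -10], 1], [[0, 0, 0], [0, 0, -10], 1], [[0, 0, 0], [0, 0, -10], 1], [[0, 0, 0], [0, 0, -10], 1], [[0, 0, 0], [0, 0, -10], 1], [[0, 0, 0], [0, 0, -10], 1], [[0, 0, 0], [0, 0, -10], 1], [[0, 0, 0], [0, 0, -10], 1], [[0, 0, 0], [0, 0, -10], 1]]' --force 15

```text
time: 38.17
position: [0.6078, 0.1325, 0.13]
tool_rot: [-0.145, 3.136, 0.0]
ft_force: [-0.9, -0.1, 0.5]
grip_width: 1.0
grip_force: 0.0
```

>>> drive_tool --motion '[[[0, 0, 0], [0, 0, 0], 1], [[0, 0, 2], [0, 0, 0], 1], [[0, 0, 1.9], [0, 0, 0], 1], [[0, 0, 0], [0, 0, 0], 1], [[0, 0, 0], [0, 0, 0], 0.3], [[0, 0, 0], [0, 0, 0], -1], [[0, 0, 0], [0, 0, 0], -1], [[0, 0, 0], [0, 0, 0], -1]]'

```text
time: 39.17
position: [0.6071, 0.1328, 0.0897]
tool_rot: [-0.137, 3.138, 0.0]
ft_force: [-0.4, 0.3, 1.0]
grip_width: 0.639
grip_force: 15.0
```

>>> drive_tool --motion '[[[0, 0, 0], [0, 0, 0], 1], [[0, 0, 0], [0, 0, 0], 1], [[0, 0, -3], [0, 0, 0], 1], [[0, 0, -4], [0, 0, 5], 1], [[3, 1.6, 0], [0, 0, 0], 1], [[3.5, 1.9, 0], [0, 0, 0], 1], [[3.5, 1.9, 0], [0, 0, 0], 1], [[3.5, 1.9, 0], [0, 0, 0], 1], [[3.2, 1.66, 0], [0, 0, 0], 1], [[2, 1, 0], [0, 0, 0], 1], [[0, 0, 0], [0, 0, 0], 0.6], [[0, 0, 0], [0, 0, 0], 0.5]]'

```text
time: 40.67
position: [0.4208, 0.2319, 0.1595]
tool_rot: [0.001, 3.14, 0.0]
ft_force: [-0.2, -0.7, -0.7]
grip_width: 0.853
grip_force: 0.0
```

```bash
cat > chk.py <<'E'
from h import *
import sys
s=ctrl.get_state(); print(s['time'],s['position'],s['tool_rot'])
b=snap('top',sys.argv[1])
I=dict(sq=(.6085,.1342),hex=(.421,.232),L=(.480,-.0149),S=(.6306,-.1225),M=(.4075,-.2004))
for k,v in I.items():
    c=proj('top',[*v,.033]).round().astype(int)
    try:
        p,w,a=blk(b,c,18 if k in('L','sq') else 14); P=onplane('top',p,.033); print(k,P[:2].round(4),'off mm',((P[:2]-v)*1000).round(1),w.round(1),round(a))
    except Exception as e: print(k,e)
cv2.imwrite(f'pics/c{sys.argv[1]}.png',cv2.resize(b[130:270,150:370],None,fx=3.5,fy=3.5,interpolation=cv2.INTER_CUBIC)[:,:,::-1])
E
python3 chk.py t7
```

```text
40.675 [0.4208154  0.23189124 0.15953436] [1.25999493e-03 3.14049565e+00 2.24303032e-04]
sq [0.6072 0.1339] off mm [-1.3 -0.3] [18.5 18.4] 316
hex [0.4219 0.2335] off mm [0.9 1.5] [27.8 27.8] 769
L [ 0.4792 -0.015 ] off mm [-0.8 -0.1] [19.8 19.5] 307
S [ 0.6306 -0.1221] off mm [-0.   0.4] [7.7 7.8] 51
M [ 0.4073 -0.1997] off mm [-0.2  0.7] [13.5 13. ] 142
```

View pics/ct7.png

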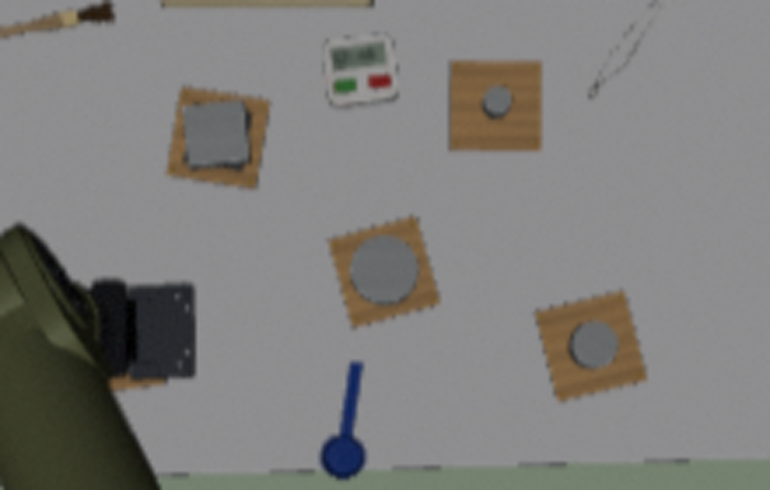

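Top view: all blocks stand flat; medium, small and large are within 0.8 mm. I'll nudge the hexagon (1.9 mm off), then the square (1.3 mm off).

>>> drive_tool --motion '[[[0.05, -0.14, 3], [0, 0, 0], 0.5], [[0, 0, 3], [0, 0, 0], 0.5], [[0, 0, 1.45], [0, 0, 0], 0.5], [[0, 0, 0], [0, 0, 0], 0.3], [[0, 0, 0], [0, 0, 0], -1], [[0, 0, 0], [0, 0, 0], -1], [[0, 0, 0], [0, 0, 0], -1], [[0, 0, 0], [0, 0, 0], 0.5], [[0, 0, 0], [0, 0, 0], 0.5], [[0, 0, 0], [0, 0, 10], 0.5], [[0, 0, 0], [0, 0, 10], 0.5], [[0, 0, 0], [0, 0, 10], 0.5]]' --force 12

```text
time: 42.22
position: [0.4193, 0.2308, 0.0846]
tool_rot: [-0.822, -3.032, 0.0]
ft_force: [-0.2, 0.0, 0.2]
grip_width: 0.741
grip_force: 0.0
```

>>> drive_tool --motion '[[[0, 0, 0], [0, 0, 10], 0.5], [[0, 0, 0], [0, 0, 10], 0.5], [[0, 0, 0], [0, 0, 10], 0.4], [[0, 0, 0], [0, 0, 0], 0], [[0, 0, 0], [0, 0, 0], -1], [[0, 0, 0], [0, 0, 0], -1], [[0, 0, 0], [0, 0, 0], -1]]'

```text
time: 43.1
position: [0.4196, 0.231, 0.0848]
tool_rot: [1.57, 2.721, 0.001]
ft_force: [1.1, 0.1, -0.6]
grip_width: 0.433
grip_force: 12.0
```

>>> drive_tool --motion '[[[0, 0, 0], [0, 0, 0], 0.5], [[0, 0, 0], [0, 0, 0], 0.5], [[0, 0, -3], [0, 0, 0], 1], [[0, 0, -4.5], [0, 0, 8.5], 1], [[0, 0, 0], [0, 0, 8.5], 1], [[0, 0, 0], [0, 0, 8], 1], [[-2, 3.2, 0], [0, 0, 0], 1], [[-2.4, 3.8, 0], [0, 0, 0], 1], [[-2.4, 3.8, 0], [0, 0, 0], 1], [[-2.4, 3.8, 0], [0, 0, 0], 1], [[-2.19, 3.35, 0], [0, 0, 0], 1], [[0, 0, 0], [0, 0, 0], 1]]'

```text
time: 44.6
position: [0.6102, 0.13, 0.1595]
tool_rot: [2.126, 2.31, -0.002]
ft_force: [-0.5, -0.2, -0.1]
grip_width: 0.996
grip_force: 0.0
```

>>> drive_tool --motion '[[[0, 0, 0], [0, 0, 0], 1], [[0, 0, 0], [0, 0, 0], 1]]'

```text
time: 44.85
position: [0.6071, 0.1344, 0.1596]
tool_rot: [-2.12, -2.317, -0.0]
ft_force: [-0.3, -0.1, 0.1]
grip_width: 1.002
grip_force: 0.0
```

```bash
python3 chk.py t8
```

```text
44.85 [0.60713364 0.13439508 0.15964447] [-2.11952361e+00 -2.31713878e+00 -1.04430246e-04]
sq [0.6094 0.1459] off mm [ 0.9 11.7] [35.8 33.7] 1050
hex [0.4206 0.2281] off mm [-0.4 -3.9] [27.8 26.5] 693
L [ 0.4792 -0.0149] off mm [-0.8 -0. ] [19.8 19.5] 307
S [ 0.6305 -0.122 ] off mm [-0.1  0.5] [7.8 7.8] 52
M [ 0.4073 -0.1996] off mm [-0.2  0.8] [13.6 13.2] 143
```

>>> drive_tool --motion '[[[0, 0, 3], [0, 0, 0], 1], [[0, 0, 3], [0, 0, 0], 1], [[0, 0, 0.95], [0, 0, 0], 1], [[0, 0, 0], [0, 0, 0], 1], [[0, 0, 0], [0, 0, 0], 1]]' --force 15

```text
time: 45.52
position: [0.609, 0.1334, 0.0917]
tool_rot: [2.122, 2.316, 0.003]
ft_force: [0.4, 0.6, 0.2]
grip_width: 0.998
grip_force: 0.0
```

>>> drive_tool --motion '[[[0, 0, 0.1], [0, 0, 0], 1], [[0, 0, 0], [0, 0, 0], 0.3], [[0, 0, 0], [0, 0, 0], -1], [[0, 0, 0], [0, 0, 0], -1], [[0, 0, 0], [0, 0, 0], -1]]'

```text
time: 46.15
position: [0.6076, 0.1331, 0.0892]
tool_rot: [-2.122, -2.315, 0.002]
ft_force: [-0.6, -1.0, -0.7]
grip_width: 0.646
grip_force: 15.0
```

>>> drive_tool --motion '[[[0, 0.08, 0], [0, 0, 0], -1], [[0, 0, 0], [0, 0, 0], -1], [[0, 0, 0], [0, 0, 0], -1], [[0, 0, 0], [0, 0, 0], 1], [[0, 0, 0], [0, 0, 0], 1], [[0, 0, -3], [0, 0, 0], 1], [[0, 0, -5], [0, 0, 0], 1], [[-3.5, -2.5, 0], [0, 0, 0], 1], [[-4, -3, 0], [0, 0, 0], 1], [[-4, -3, 0], [0, 0, 0], 1], [[-3, -2, 0], [0, 0, 0], 1], [[0, 0, 0], [0, 0, 0], 1]]'

```text
time: 47.65
position: [0.5162, -0.0236, 0.1696]
tool_rot: [2.128, 2.31, 0.001]
ft_force: [0.2, 0.3, -0.4]
grip_width: 0.996
grip_force: 0.0
```

```bash
python3 chk.py t9
```

```text
47.65 [ 0.51619222 -0.02357858  0.1696184 ] [2.12846529e+00 2.30998267e+00 1.42413600e-03]
sq [0.608  0.1341] off mm [-0.5 -0.1] [18.5 18.4] 316
hex [0.4206 0.2321] off mm [-0.4  0.1] [13.5 11.8] 130
L [ 0.4823 -0.0137] off mm [2.3 1.2] [35.8 35.8] 1267
S [ 0.6306 -0.1221] off mm [-0.   0.4] [7.7 7.8] 51
M [ 0.4073 -0.1999] off mm [-0.2  0.5] [13.3 12.8] 141
```

View pics/ct9.png

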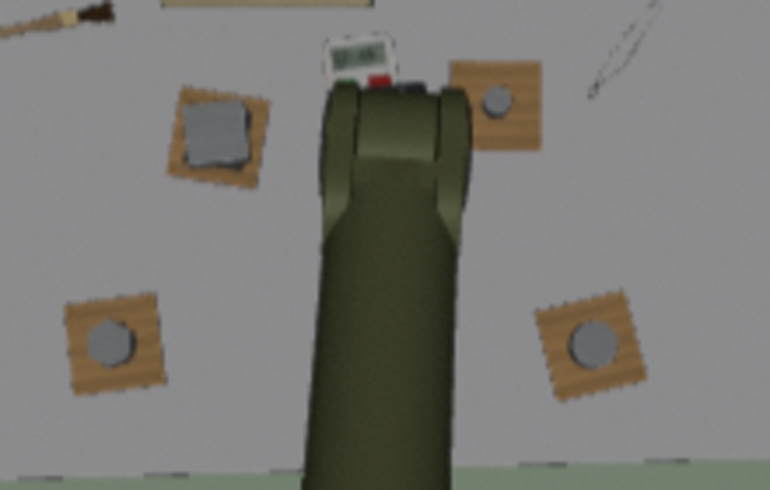

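The view shows every visible block on its inlay within 0.7 mm. The large disc, now hidden by the arm, was last measured 0.8 mm off, and the gripper is clear above. Handing in.

```bash
python3 -c "
from bench import ctrl
print(ctrl.close_job())"
```

```text
the job is handed in; nothing more can be done
None
```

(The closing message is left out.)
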